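# Load the pressure test pot and screw it shut

## Task

Pressure-test the closed encoder unit. Take it from the blue tray, carry it upright and set it down gently on the floor of the test pot; swing the bridge fully home into its catch, screw the cap down clockwise until it stops, and only then turn the air valve fully open. Leave the other two housings and everything else on the bench where they are, and let go of everything at the end.

Things in the scene. Friction and masses are not known exactly. Their poses are not given: they have to be found in the camera images.
- unit: Closed encoder unit to test, aluminium, loose, 150 to 310 g: square flange 60 x 60 x 12 mm with a solid round can on top (40 mm diameter, 22 mm tall, flat closed top; 34 mm in all), dark screw heads in the flange corners. Origin: centre of its underside; z up through the can. It lies flat on the tray floor (5 mm above the bench). Grip it by the can.
- housing_a: One of two empty housings in the tray, to be left alone: the same 60 x 60 x 12 mm aluminium flange but with a low open ring (40 mm outside, 28 mm bore, 9 mm tall; whole height 21 mm). Origin: centre of its underside.
- housing_b: The other empty housing, the same as housing_a. Leave it alone. The unit and the two housings change places in the tray from run to run, about 95 mm apart in a row.
- tray: Blue open plastic tray, fixed, 200 x 350 mm outside, 45 mm high, walls and floor 5 mm. Origin: centre of its underside; y is its long side. The three parts lie in a row along y.
- pot: Aluminium pressure test pot on a grey base plate 300 x 245 x 12 mm, fixed. Origin: on the pot's vertical axis, on the bench; x from catch to pivot post, z up. Outside 146, inside 130 mm diameter; rim 78, inner floor 34 mm above the bench. Pivot post x = +110 mm; steel C catch at x = -145 to -115 mm, open to -y, top 128 mm high; gauge near x = 57, y = 72 mm, top 145 mm high.
- pot_floor (a point): Centre of the pot's inner floor (34 mm above the bench), axes as pot.
- bridge (a joint): Swing of the steel bridge about the vertical pivot post, rad: 0 = home over the pot, tip in the catch (end stop); positive = swung out, anticlockwise from above, to the pot's -y side; starts 1.30 to 1.65. Stays where left (friction 0.15 N m). Bar 26 mm wide, 96 to 110 mm above the bench, reaching 254 mm from the pivot. A cap screwed down beforehand catches on the pot's rim.
- bridge_pivot (a point): Point on the pivot axis at the bridge bar's mid height, 103 mm above the bench. Its x axis points from the swing knob to the pivot and turns with the bridge.
- swing_knob (a point): Black upright round knob on the bridge, to swing it by: 22 mm diameter, 118 to 148 mm above the bench, 190 mm from the pivot axis; point on its axis, 135 mm above the bench; axes as bridge_pivot. Pinch it or push it sideways. With the bridge home it stands at x = -80, y = 0 mm of the pot.
- cap (a joint): Turn of the screw cap in the bridge, rad: 0 = screwed home on the rim (end stop); positive = unscrewed, anticlockwise from above; limit 2.75. Starts unscrewed, 2.1 to 2.6, so it takes two grasps. The cap rises 12 mm per full turn (1.9 mm per rad). Stays where left (friction about 0.12 N m).
- cap_grip (a point): Grip bar on the cap: black, upright, 64 mm long, 14 wide, 30 high, turning with the cap (aluminium disc, 144 mm diameter, hanging under the bridge). Point on the screw axis, 110 mm from the pivot axis, 11 mm under the bar's top; x along the bar, z up. Bar 121 to 151 mm above the bench with the cap home, up to 5 mm higher unscrewed; bridge below it up to 115 mm. Cap home: bar along the bridge.
- valve (a joint): Turn of the ball valve's lever, rad: 0 = closed, lever across the pipe, pointing to the pot's -x; 1.57 = fully open (end stop), lever along the pipe, pointing to the pot's +y. It turns clockwise seen from above and stays where it is left (friction about 0.12 N m).
- valve_stem (a point): Axis of the valve lever, 92 mm above the bench, at x = 0, y = +124 mm of the pot.
- valve_tip (a point): Point in the lever's grey sleeve, 70 mm from the stem axis, at mid height 92 mm above the bench. The lever ends 90 mm from the stem; the sleeve is 58 mm long, 15 mm wide and 11 mm thick (86.5 to 97.5 mm above the bench). It can be pushed sideways with the fingertips.
- meter: Hand multimeter lying on the bench, black and grey, 150 x 76 x 44 mm, bystander. Origin: centre of its underside.
- caliper: Digital caliper lying on the bench, 230 mm long, bystander. Origin: middle of its beam.
- driver: Screwdriver lying on the bench, 190 mm long, bystander.
- tape: Small white roll of thread-seal tape, 54 mm diameter, 14 mm high, bystander.
- spray: White leak-detector spray bottle, 60 mm diameter, 182 mm tall, standing, bystander.

How it is judged:
By the outcome, as a careful person would: the job done as asked, in the order asked, and still so for the second after the job is handed in, with the robot touching nothing.
It also fails if it takes over 72 s, if anything falls off the work surface, if the arm or the gripper's body presses on something with over 40 N, if the wrist force passes 120 N, or if a joint passes its speed limit or range.

## Robot

A 7-joint arm with a two-finger parallel gripper is mounted at the origin on the work surface. World frame = base frame: x ahead of the robot, y to its left, z up, the work surface at z = 0. Lengths are in m, angles in rad, forces in N, time in s.
With the tool pointing down it reaches from about 0.35 to 0.9 m from the base axis. Payload 7.2 kg.
Tool frame: the origin (TCP) lies on the centre line of the jaws, within the pads' length; the fingertips stand 14 mm ahead of it and the grasp point (between the pads) lies 5 mm behind it (robot.tcp_to_tips is the distance from the TCP to the fingertips, in m); z points along the fingers, y is the line along which they close (so a half turn about z gives the same grasp; the last joint's range is limited). The gripper opens to 85 mm and grips with 20 to 120 N. Pads are 22 mm wide; open, the fingers measure 114 mm over their backs; the gripper's body (76 mm by 85 mm) begins 54 mm behind the grasp point. The pads swing forward as they close: fully open they stand 13 mm farther back than shut.
Start: joints at [-1.201, 0.411, -0.013, 1.596, 0.006, 1.134, -0.082], TCP at [0.265, 0.566, 0.245] pointing down, gripper open.
Joint ranges: [-2.95, 2.95], [-0.29, 1.99], [-1.47, 1.44], [0.14, 2.54], [-1.03, 4.17], [0.13, 1.85], [-2.86, 2.86]. Speed limits (rad/s): [2.39, 2.39, 3.01, 3.01, 3.14, 3.14, 3.14].

## Interface

Orientations are given as a rotation vector (axis times angle).
In Python, from cell import telemetry, snapshot, workorder, robot gives the robot as it stands.
- The arm moves only by the tool arm_command, never from a script. Its argument "moves" is a list of rows, each a list of 7 numbers: the shift along the tool's x, y, z normalised to -1 to 1, where 1 is 0.05 m, then the turn, a rotation vector about the tool's x, y, z normalised to -1 to 1, where 1 is 30 degrees, then the closure, from 0 (fully open) to 1 (shut). In form: [[x, y, z, rx, ry, rz, hand], ...]. A call has 1 to 20 rows; each row shifts and turns the commanded pose from where the row before left it, along the tool's axes as they then stand; what a row does not reach is not made up. A row lasts 1/8 s, in which the tool goes at most 62.5 mm and 10.7 degrees, less where a joint would pass 70% of its speed; a pose out of reach is approached as far as the arm can. A call with a number of a shift or a turn outside -1 to 1 is refused whole. A call with a gripper value outside its range is refused whole. The fingers move at their own pace and stop on an object; "force" is the grip in N (left out, the last holds). Time passes only in rows, so rows that do not move let the fingers close. It gives the time, the measured TCP pose, the force, the opening and the grip force at its end, in the units of the state.
- telemetry.get_obs(): the state, without advancing time (a new reading comes with each control period).
- snapshot(name): name is "side" or "top"; returns a dict with "color" (400x640x3 uint8, red, green, blue), "fx", "fy", "cx", "cy" (pixels), "R" (3x3) and "t" (3): a world point X has camera coordinates R X + t. Camera axes: x right, y down, z forward; pixel columns grow to the right and rows downward; lengths in m; the calibration is good to about 2 mm. A picture is of the moment at which its call begins. There is no depth.
- workorder.hand_in(): hands the job in; it is judged then, once.
The state is a dict: "time": time; "q": joint angles; "joint_vel": joint speeds; "effort": joint torques, N m; "tool_pos": TCP position; "ee_rot": TCP orientation; "force": force on the tool from outside, world axes, zero at the start; "ft_torque": the same for the moment, N m; "grip_width": opening from 0.0 (shut) to 1.0 (fully open); "grip_force": force on a finger pad.
Only numpy, scipy, OpenCV 4.12 (cv2) and the standard library are available. Lean on these libraries where they do the work, as an engineer would, in place of code of your own. Each camera call takes 0.05 s, during which the arm holds its last target. There are 200 camera calls.

## Working session

There is one attempt and no reset: what is moved stays moved. The work goes in short steps, Python scripts to look and compute and a tool call to move; the robot and the scene stay as the last step left them, time stands still between calls to the robot, and variables do not carry over. Pictures are saved under pics/ and viewed, at most 11 in all, crops included, and the job is handed in when it is done.

Besides the shell and the picture viewer there is one more tool, called as name(argument=value, ...) on one line, values as JSON. arm_command: Moves the arm, as the interface text tells. Scaled input: -1 to 1 covers 0.05 m each way for a shift and 30 degrees each way for a turn. Its arguments: {"type":"object","properties":{"moves":{"type":"array"},"force":{"type":"number"}},"required":["moves"]}

```bash
mkdir -p pics; ls
python3 - <<'E'
from cell import telemetry, snapshot
import cv2
o=telemetry.get_obs(); print({k:o[k] for k in('time','tool_pos','ee_rot','force','grip_width')})
for n in('top','side'):
    s=snapshot(n); cv2.imwrite(f'pics/{n}0.png',s['color'][...,::-1]); print(n,s['fx'],s['fy'],s['cx'],s['cy'],s['R'],s['t'])
E
```

```text
pics
{'time': 0.0, 'tool_pos': array([0.26480404, 0.56561104, 0.24446269]), 'ee_rot': array([-6.82140890e-01, -3.06639891e+00,  2.42552984e-03]), 'force': array([-0.00566772, -0.85311272,  0.41702872]), 'grip_width': 1.0009905221091193}
top 462.5509432453542 462.5509432453542 319.2422786846725 197.23078496226157 [[ 2.63354561e-03 -9.99995777e-01  1.22865199e-03]
 [-9.96168232e-01 -2.73086872e-03 -8.74150807e-02]
 [ 8.74180669e-02 -9.93732478e-04 -9.96171217e-01]] [0.02103047 0.59139419 1.370965  ]
side 392.6338045917315 392.6338045917315 319.9934793393468 202.48612856114917 [[ 0.92726406 -0.37367902  0.02335284]
 [-0.18073236 -0.50135736 -0.84615401]
 [ 0.32789812  0.78038759 -0.53242655]] [-0.5201305   0.19122452  0.87590212]
```

View pics/top0.png

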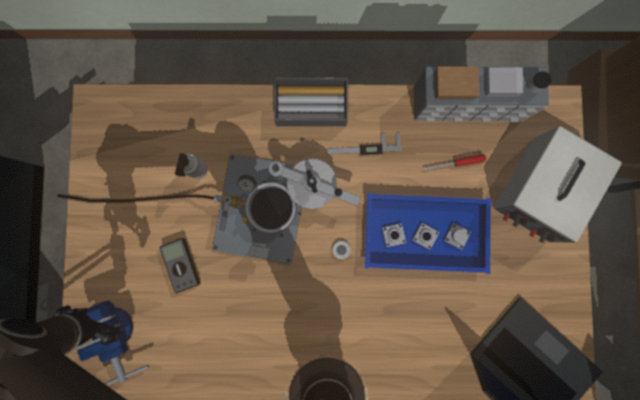

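View pics/side0.png

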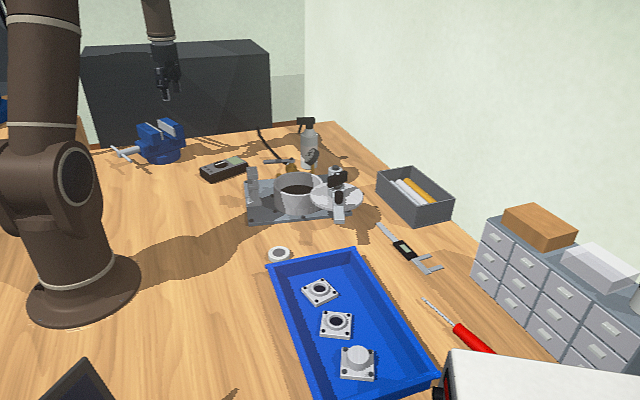

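The top view shows the pot at about (270,207) and the pivot post at (275,168). The bridge is swung out to the right, towards (358,200). The unit is the rightmost part in the tray, at (457,235). In the side view its can is at (358,356).

Run:
```python
import cv2,numpy as np
t=cv2.imread('pics/top0.png'); s=cv2.imread('pics/side0.png')
a=cv2.resize(t[140:280,205:365],None,fx=5,fy=4.2857*0+5,interpolation=cv2.INTER_CUBIC)[:600,:800]
b=cv2.resize(t[210:260,425:485],(360,300),interpolation=cv2.INTER_CUBIC)
c=cv2.resize(s[130:240,235:375],(700,550),interpolation=cv2.INTER_CUBIC)
cv2.imwrite('pics/a.png',a)
d=np.zeros((600,800,3),np.uint8); d[:300,:360]=b
c2=cv2.resize(s[335:390,330:390],(360,330),interpolation=cv2.INTER_CUBIC); d[:330,400:760]=c2
cv2.imwrite('pics/b.png',d[:340]); cv2.imwrite('pics/c.png',c)
```

```text
(no output)
```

View pics/a.png

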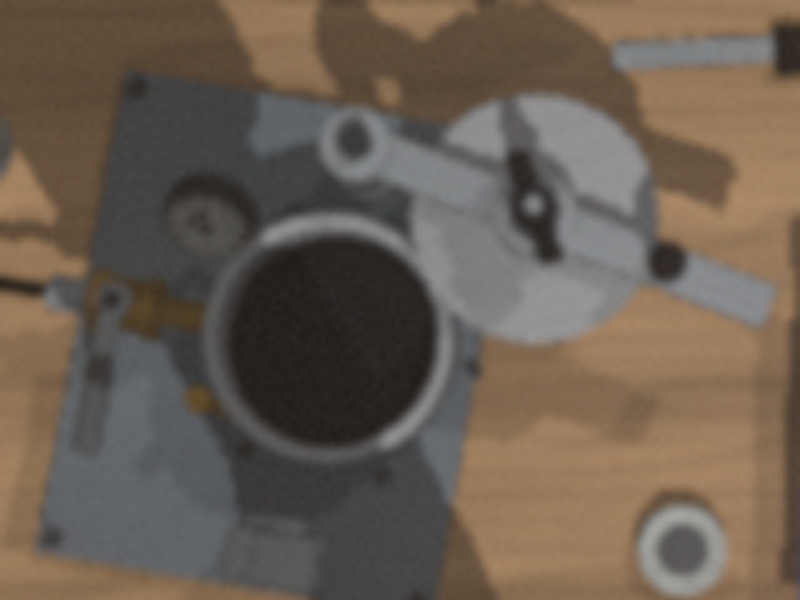

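View pics/b.png

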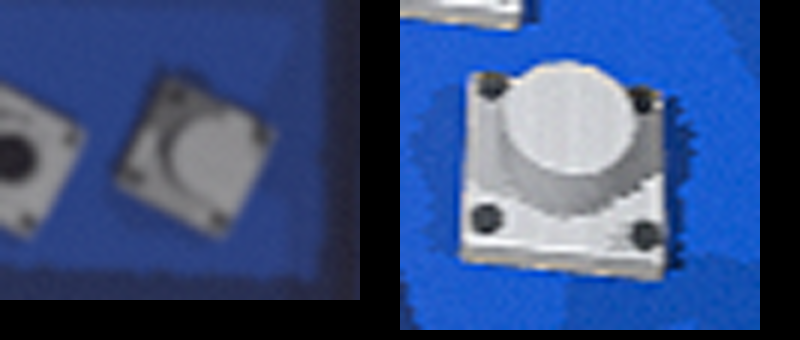

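View pics/c.png

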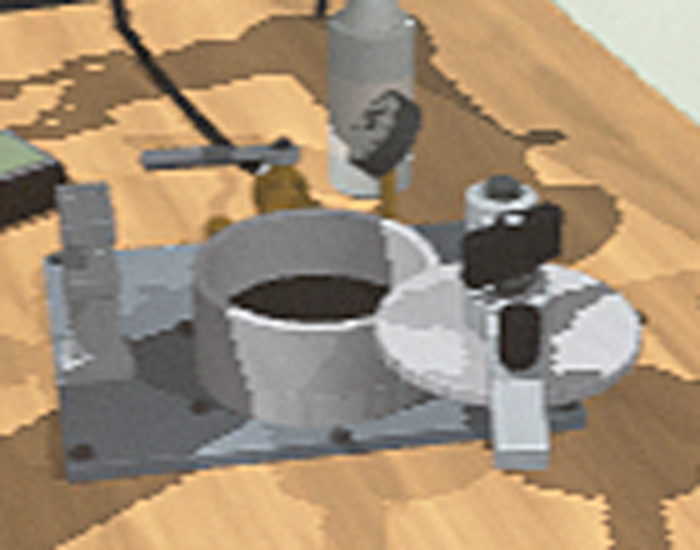

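Crop a shows the pot rim centred at (328,337), the pivot at (352,141), the knob at (668,262), the grip bar from (518,152) to (552,260) and the valve lever from (112,297) to (87,452). Crop b puts the can top at (208,159) in the top view and (569,118) in the side view. Crop c shows the catch at left, with the mouth facing the viewer.

```bash
cat > h.py <<'E'
import numpy as np
from scipy.spatial.transform import Rotation as Ro
C={'top':(462.551,319.242,197.231,np.array([[2.63354561e-03,-9.99995777e-01,1.22865199e-03],[-9.96168232e-01,-2.73086872e-03,-8.74150807e-02],[8.74180669e-02,-9.93732478e-04,-9.96171217e-01]]),np.array([.02103047,.59139419,1.370965])),
'side':(392.634,319.993,202.486,np.array([[.92726406,-.37367902,.02335284],[-.18073236,-.50135736,-.84615401],[.32789812,.78038759,-.53242655]]),np.array([-.5201305,.19122452,.87590212]))}
def pl(n,p,z):
    f,cx,cy,R,t=C[n]; o=-R.T@t; d=R.T@np.array([(p[0]-cx)/f,(p[1]-cy)/f,1]); return o+d*(z-o[2])/d[2]
def ap(u,v): return (205+(u+.5)/5-.5,140+(v+.5)/5-.5)
def proj(n,X):
    f,cx,cy,R,t=C[n]; c=R@X+t; return c[:2]/c[2]*f+[cx,cy]
E
python3 - <<'E'
from h import *
np.set_printoptions(precision=4,suppress=True)
bt=lambda u,v:(425+(u+.5)/6-.5,210+(v+.5)/6-.5)
bs=lambda u,v:(330+(u-400+.5)/6-.5,335+(v+.5)/6-.5)
cs=lambda u,v:(235+(u+.5)/5-.5,130+(v+.5)/5-.5)
print('unit',pl('top',bt(208,159),.039),pl('side',bs(569,118),.039))
print('flange c',np.mean([pl('top',bt(*c),.017)for c in[(172,70),(275,135),(222,240),(115,185)]],0))
for a,b in[((172,70),(275,135)),((115,185),(222,240)),((115,185),(172,70))]:
    d=pl('top',bt(*b),.017)-pl('top',bt(*a),.017); print('edge',np.degrees(np.arctan2(d[1],d[0])),np.linalg.norm(d))
pot=pl('top',ap(328.5,337.5),.078)
print('pot',pot, 'side', pl('side',cs(319,268),.078))
tl,bl=pl('top',ap(122,70),.012),pl('top',ap(36,548),.012); d=tl-bl
print('plate',tl,bl,np.linalg.norm(d),np.degrees(np.arctan2(d[1],d[0])))
for nm,p,z in[('pivot',(352,141),.118),('knob',(668,262),.148),('grip',(535,206),.154),('g1',(518,152),.154),('g2',(552,260),.154),('stem',(112,297),.097),('lever',(87,452),.092),('disc',(536,219),.09),('tape',(682,548),.014),('bartip',(770,306),.11)]: print(nm,pl('top',ap(*p),z))
print('knob side',pl('side',cs(522,310),.148))
print('grip side',pl('side',cs(513,215),.154))
from cell import robot
print(robot.tcp_to_tips)
E
```

```text
unit [ 0.4755 -0.3936  0.039 ] [ 0.4732 -0.3958  0.039 ]
flange c [ 0.4764 -0.3942  0.017 ]
edge -122.49200737711965 0.060614687663690874
edge -117.22763291197992 0.05974927319039962
edge -27.391336541498376 0.06513875369836282
pot [0.5576 0.1646 0.078 ] side [0.5562 0.1612 0.078 ]
plate [0.7265 0.3004 0.012 ] [0.4341 0.3466 0.012 ] 0.2959375894185365 -8.975416453962033
pivot [0.6667 0.1484 0.118 ]
knob [ 0.5952 -0.0295  0.148 ]
grip [0.6254 0.0439 0.154 ]
g1 [0.6553 0.0534 0.154 ]
g2 [0.5956 0.0344 0.154 ]
stem [0.5793 0.2868 0.097 ]
lever [0.4908 0.3003 0.092 ]
disc [0.6258 0.0443 0.09  ]
tape [ 0.4352 -0.0434  0.014 ]
bartip [ 0.5741 -0.0889  0.11  ]
knob side [ 0.5959 -0.0296  0.148 ]
grip side [0.6278 0.0533 0.154 ]
0.014
```

```bash
cat >> h.py <<'E'
def go(*targets, yaw=None):
    """print the shift in tool units (1=.05 m) for each leg, from the present pose; yaw = wanted tool-y angle, deg"""
    from cell import telemetry
    o=telemetry.get_obs(); p=o['tool_pos']; R=Ro.from_rotvec(o['ee_rot']).as_matrix()
    y=np.degrees(np.arctan2(R[1,1],R[0,1]))
    print('t%.1f'%o['time'],'pos',p.round(4),'toolx',R[:,0].round(3),'yaw %.1f'%y,'tilt',R[:2,2].round(3),'F',o['force'].round(1),'w %.3f gf %.1f'%(o['grip_width'],o['grip_force']),'q',np.round(o['q'],2))
    if yaw is not None: print('  rz units', ((y-yaw+180)%360-180)/30)
    for t in targets:
        print('  leg',(R.T@(np.array(t)-p)/.05).round(2)); p=np.array(t)
E
python3 -c "
from h import *
go((.44,.1,.245),(.475,-.394,.12),(.475,-.394,.033),yaw=63)"
```

```text
t0.1 pos [0.2648 0.5656 0.2445] toolx [-0.906  0.424 -0.   ] yaw 64.9 tilt [-0.001 -0.001] F [-0.1 -0.8 -1.2] w 1.000 gf 0.0 q [-1.2   0.41 -0.01  1.6   0.01  1.13 -0.08]
  rz units 0.06392915530984453
  leg [-7.12 -6.95  0.  ]
  leg [-4.82 -8.65  2.51]
  leg [0.   0.   1.74]
```

arm_command(moves=[[-0.71,-0.7,0,0,0,0,0],[-0.71,-0.7,0,0,0,0,0],[-0.71,-0.7,0,0,0,0,0],[-0.71,-0.7,0,0,0,0,0.4],[-0.71,-0.7,0,0,0,0,0.4],[-0.71,-0.7,0,0,0,0,0.4],[-0.71,-0.7,0,0,0,0,0.4],[-0.71,-0.7,0,0,0,0,0.4],[-0.71,-0.7,0,0,0,0,0.4],[-0.71,-0.7,0,0,0,0,0.4]], force=40)

```text
time: 1.35
tool_pos: [0.4383, 0.097, 0.2452]
ee_rot: [-0.682, -3.067, -0.0]
force: [0.3, -0.2, 0.7]
grip_width: 0.598
grip_force: 0.0
```

arm_command(moves=[[-0.48,-0.86,0.1,0,0,0,0.4],[-0.48,-0.86,0.1,0,0,0,0.4],[-0.48,-0.86,0.2,0,0,0,0.4],[-0.48,-0.86,0.2,0,0,0,0.4],[-0.48,-0.86,0.2,0,0,0,0.4],[-0.48,-0.86,0.3,0,0,0,0.4],[-0.48,-0.86,0.3,0,0,0,0.4],[-0.48,-0.86,0.4,0,0,0,0.4],[-0.48,-0.86,0.4,0,0,0,0.4],[-0.48,-0.86,0.3,0,0,0,0.4],[0,0,0,0,0,0,0.4],[0,0,0,0,0,0,0.4]])

```text
time: 2.85
tool_pos: [0.4728, -0.3922, 0.1197]
ee_rot: [-0.683, -3.065, -0.001]
force: [0.1, 1.0, -0.4]
grip_width: 0.601
grip_force: 0.0
```

```bash
python3 -c "
from h import *
go((.475,-.3945,.06),(.475,-.3945,.033),yaw=63)
from cell import snapshot; import cv2
s=snapshot('side')['color'][...,::-1]; cv2.imwrite('pics/d.png',cv2.resize(s[250:400,260:460],(800,600)))"
```

```text
t2.9 pos [ 0.4728 -0.3922  0.1197] toolx [-0.906  0.424  0.001] yaw 64.9 tilt [-0.001  0.001] F [ 0.1  1.  -0.4] w 0.601 gf 0.0 q [ 0.26  0.56  0.49  1.77 -0.33  0.89  2.03]
  rz units 0.06310620468487495
  leg [-0.06 -0.02  1.19]
  leg [-0.   -0.    0.54]
```

View pics/d.png

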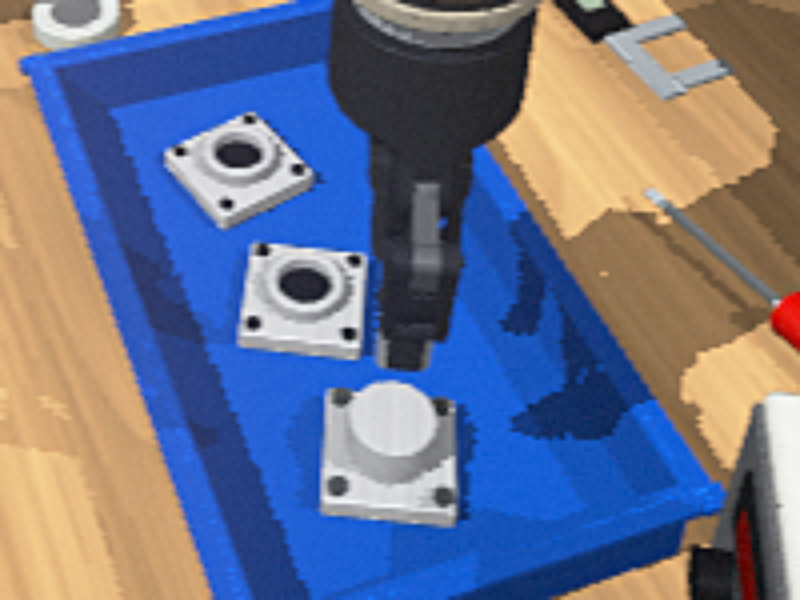

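The gripper hangs over the can, which is at (392,430) in the crop, and clears the middle housing. I'll descend and grip.

arm_command(moves=[[-0.06,-0.02,0.4,0,0,0.06,0.4],[0,0,0.4,0,0,0,0.4],[0,0,0.4,0,0,0,0.4],[0,0,0.25,0,0,0,0.4],[0,0,0.15,0,0,0,0.4],[0,0,0.1,0,0,0,0.4],[0,0,0,0,0,0,0.4],[0,0,0,0,0,0,0.4]])

```text
time: 3.9
tool_pos: [0.4757, -0.395, 0.0358]
ee_rot: [0.73, 3.055, -0.0]
force: [-0.4, 0.3, 0.2]
grip_width: 0.601
grip_force: 0.0
```

arm_command(moves=[[0,0,0,0,0,0,0.8],[0,0,0,0,0,0,0.8],[0,0,0,0,0,0,0.8],[0,0,0,0,0,0,0.8],[0,0,0,0,0,0,0.8]], force=40)

```text
time: 4.53
tool_pos: [0.4758, -0.3951, 0.036]
ee_rot: [0.73, 3.054, -0.0]
force: [-0.5, 1.8, 5.9]
grip_width: 0.454
grip_force: 40.1
```

arm_command(moves=[[0,0,-0.1,0,0,0,0.8],[0,0,-0.3,0,0,0,0.8],[0,0,-0.6,0,0,0,0.8],[0,0,-0.8,0,0,0,0.8],[0,0,-0.8,0,0,0,0.8],[0,0,-0.7,0,0,0,0.8],[0,0,-0.5,0,0,0,0.8],[0,0,-0.2,0,0,0,0.8]])

```text
time: 5.52
tool_pos: [0.4757, -0.3953, 0.2375]
ee_rot: [0.73, 3.053, -0.001]
force: [1.0, 0.2, -1.9]
grip_width: 0.45
grip_force: 40.4
```

```bash
python3 -c "
from h import *
go((.5575,.164,.235),(.5575,.164,.0655))"
```

```text
t5.5 pos [ 0.4757 -0.3953  0.2375] toolx [-0.892  0.452 -0.003] yaw 63.1 tilt [ 0.002 -0.001] F [ 1.   0.2 -1.9] w 0.450 gf 40.4 q [ 0.21  0.44  0.56  1.65 -0.26  1.12  1.95]
  leg [ 3.6  10.71  0.04]
  leg [0.01 0.   3.39]
```

arm_command(moves=[[0.1,0.3,0,0,0,0,0.8],[0.2,0.6,0,0,0,0,0.8],[0.25,0.75,0,0,0,0,0.8],[0.25,0.75,0,0,0,0,0.8],[0.25,0.75,0,0,0,0,0.8],[0.25,0.75,0,0,0,0,0.8],[0.25,0.75,0,0,0,0,0.8],[0.25,0.75,0,0,0,0,0.8],[0.25,0.75,0,0,0,0,0.8],[0.25,0.75,0,0,0,0,0.8],[0.25,0.75,0,0,0,0,0.8],[0.25,0.75,0,0,0,0,0.8],[0.25,0.75,0,0,0,0,0.8],[0.25,0.75,0,0,0,0,0.8],[0.2,0.55,0,0,0,0,0.8],[0.1,0.26,0,0,0,0,0.8],[0,0,0,0,0,0,0.8],[0,0,0,0,0,0,0.8]])

```text
time: 7.78
tool_pos: [0.5569, 0.1626, 0.2351]
ee_rot: [-0.733, -3.055, 0.002]
force: [0.3, -0.7, -1.0]
grip_width: 0.45
grip_force: 40.5
```

```bash
python3 -c "
from h import *
go((.5575,.164,.0655))
from cell import snapshot; import cv2
s=snapshot('side')['color'][...,::-1]; cv2.imwrite('pics/e.png',cv2.resize(s[90:240,215:415],(800,600)))"
```

```text
t7.8 pos [0.5569 0.1626 0.2351] toolx [-0.891  0.454 -0.   ] yaw 63.0 tilt [-0.    -0.001] F [ 0.3 -0.7 -1. ] w 0.450 gf 40.5 q [-0.65  0.35  0.37  1.74 -0.14  1.08  0.87]
  leg [0.   0.03 3.39]
```

View pics/e.png

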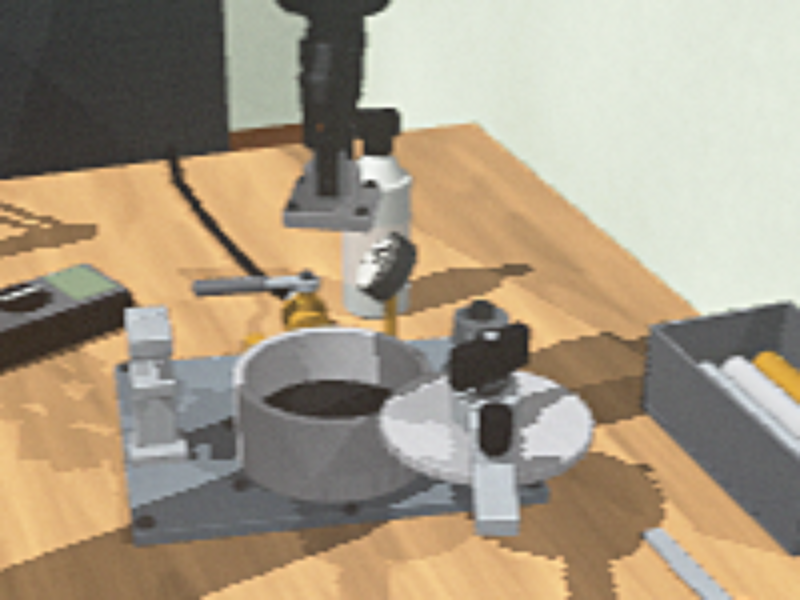

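The unit hangs upright above the pot mouth, which is at (330,400). The cap disc is clear to the right. I'll lower it.

arm_command(moves=[[0,0.03,0.3,0,0,0,0.8],[0,0,0.5,0,0,0,0.8],[0,0,0.5,0,0,0,0.8],[0,0,0.5,0,0,0,0.8],[0,0,0.5,0,0,0,0.8],[0,0,0.4,0,0,0,0.8],[0,0,0.3,0,0,0,0.8],[0,0,0.2,0,0,0,0.8],[0,0,0.1,0,0,0,0.8],[0,0,0,0,0,0,0.8],[0,0,0,0,0,0,0.8]])

```text
time: 9.2
tool_pos: [0.5582, 0.1657, 0.0709]
ee_rot: [0.73, 3.055, 0.001]
force: [0.1, -0.5, -1.5]
grip_width: 0.453
grip_force: 40.5
```

arm_command(moves=[[0,0,0.03,0,0,0,0.8],[0,0,0.02,0,0,0,0.8],[0,0,0.02,0,0,0,0.8],[0,0,0,0,0,0,0.8]])

```text
time: 9.7
tool_pos: [0.5577, 0.1656, 0.0667]
ee_rot: [-0.73, -3.055, 0.0]
force: [0.7, -0.2, -1.5]
grip_width: 0.449
grip_force: 40.5
```

arm_command(moves=[[0,0,0.02,0,0,0,0.8],[0,0,0.02,0,0,0,0.8],[0,0,0,0,0,0,0.8]])

```text
time: 10.07
tool_pos: [0.5578, 0.1656, 0.0651]
ee_rot: [-0.73, -3.055, -0.0]
force: [-2.3, -0.4, 2.3]
grip_width: 0.455
grip_force: 40.9
```

arm_command(moves=[[0,0,0,0,0,0,0.5],[0,0,0,0,0,0,0.4],[0,0,0,0,0,0,0.35],[0,0,0,0,0,0,0.35],[0,0,-0.2,0,0,0,0.35],[0,0,-0.4,0,0,0,0.35],[0,0,-0.7,0,0,0,0.35],[0,0,-0.8,0,0,0,0.35],[0,0,-0.8,0,0,0,0.35],[0,0,-0.6,0,0,0,0.35],[0,0,-0.2,0,0,0,0.35]])

```text
time: 11.45
tool_pos: [0.5585, 0.1657, 0.2524]
ee_rot: [0.73, 3.053, 0.004]
force: [-0.3, 0.5, -0.9]
grip_width: 0.649
grip_force: 0.0
```

```bash
python3 -c "
from h import *
go((.5955,-.03,.255),(.5955,-.03,.135),yaw=-21.8)
go(yaw=158.2)"
```

```text
t11.4 pos [0.5585 0.1657 0.2524] toolx [-0.892  0.452 -0.002] yaw 63.1 tilt [0.003 0.002] F [-0.3  0.5 -0.9] w 0.649 gf 0.0 q [-0.66  0.34  0.38  1.72 -0.14  1.11  0.86]
  rz units 2.830209458955096
  leg [-2.43 -3.16 -0.06]
  leg [ 0.01 -0.01  2.4 ]
t11.4 pos [0.5585 0.1657 0.2524] toolx [-0.892  0.452 -0.002] yaw 63.1 tilt [0.003 0.002] F [-0.3  0.5 -0.9] w 0.649 gf 0.0 q [-0.66  0.34  0.38  1.72 -0.14  1.11  0.86]
  rz units -3.169790541044904
```

arm_command(moves=[[-0.35,-0.45,0,0,0,0,0.35],[-0.6,-0.8,0,0,0,0,0.35],[-0.6,-0.8,0,0,0,0,0.35],[-0.6,-0.8,0,0,0,0,0.35],[-0.28,-0.31,0,0,0,0,0.35],[0,0,0,0,0,0.32,0.35],[0,0,0,0,0,0.32,0.35],[0,0,0,0,0,0.32,0.35],[0,0,0,0,0,0.32,0.35],[0,0,0,0,0,0.32,0.35],[0,0,0,0,0,0.32,0.35],[0,0,0,0,0,0.32,0.35],[0,0,0,0,0,0.32,0.35],[0,0,0,0,0,0.27,0.35],[0,0,0,0,0,0,0.35]])

```text
time: 13.32
tool_pos: [0.5943, -0.0302, 0.249]
ee_rot: [-2.6, -1.763, 0.002]
force: [-0.2, 0.4, -0.6]
grip_width: 0.647
grip_force: 0.0
```

```bash
python3 -c "
from h import *
go((.5955,-.03,.137),yaw=-21.8)
from cell import snapshot; import cv2
s=snapshot('top')['color'][...,::-1]; t=snapshot('side')['color'][...,::-1]
cv2.imwrite('pics/f.png',np.hstack([cv2.resize(s[140:260,205:365],(400,300),interpolation=2),cv2.resize(t[90:240,235:435],(400,300),interpolation=2)]))"
```

```text
t13.3 pos [ 0.5943 -0.0302  0.249 ] toolx [ 0.37   0.929 -0.001] yaw -21.7 tilt [-0.001 -0.001] F [-0.2  0.4 -0.6] w 0.647 gf 0.0 q [-0.6   0.43  0.78  1.7  -0.33  1.14 -0.1 ]
  rz units 0.0025782407008383265
  leg [0.01 0.02 2.24]
```

View pics/f.png

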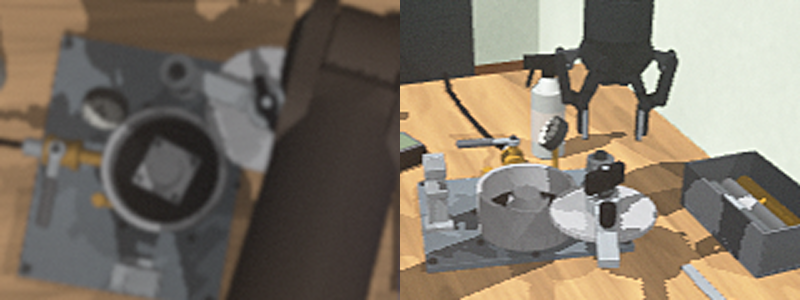

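The unit sits flat and centred in the pot, at (165,163) in the left half. The fingers straddle the knob direction in the right half. I'll descend and pinch the knob.

arm_command(moves=[[0,0.02,0.4,0,0,0,0.35],[0,0,0.5,0,0,0,0.35],[0,0,0.5,0,0,0,0.35],[0,0,0.5,0,0,0,0.35],[0,0,0.3,0,0,0,0.35],[0,0,0,0,0,0,0.35],[0,0,0,0,0,0,0.35],[0,0,0,0,0,0,0.85],[0,0,0,0,0,0,0.85],[0,0,0,0,0,0,0.85],[0,0,0,0,0,0,0.85],[0,0,0,0,0,0,0.85]], force=30)

```text
time: 14.92
tool_pos: [0.5961, -0.0307, 0.1406]
ee_rot: [2.601, 1.762, 0.002]
force: [-1.8, 0.6, 7.3]
grip_width: 0.239
grip_force: 29.5
```

```bash
python3 -c "
from h import *
go((.5955,-.03,.137),yaw=-21.8)
from cell import telemetry
p=telemetry.get_obs()['tool_pos'][:2]
pv=np.array([.6665,.148]); d=p-pv
print(np.hypot(*d),np.degrees(np.arctan2(d[1],d[0]))%360)"
```

```text
t14.9 pos [ 0.5961 -0.0307  0.1406] toolx [0.371 0.929 0.001] yaw -21.8 tilt [0.001 0.   ] F [-1.8  0.6  7.3] w 0.239 gf 29.5 q [-0.53  0.55  0.7   1.81 -0.44  0.94 -0.02]
  rz units 0.000943528418419722
  leg [ 0.01 -0.02  0.07]
0.19203920959193377 248.4848666357957
```

arm_command(moves=[[0.01,-0.32,-0.03,0,0,0.16,0.85],[0.013,-0.318,0,0,0,0.16,0.85],[0.013,-0.318,0,0,0,0.16,0.85],[0.013,-0.318,0,0,0,0.16,0.85],[0.013,-0.318,0,0,0,0.16,0.85],[0.013,-0.318,0,0,0,0.16,0.85],[0.013,-0.318,0,0,0,0.16,0.85],[0.013,-0.318,0,0,0,0.16,0.85],[0.013,-0.318,0,0,0,0.16,0.85],[0.013,-0.318,0,0,0,0.16,0.85]])

```text
time: 16.18
tool_pos: [0.4861, 0.0799, 0.1406]
ee_rot: [3.093, 0.547, -0.003]
force: [0.9, -1.3, -7.6]
grip_width: 0.245
grip_force: 31.7
```

```bash
python3 -c "
from h import *
go()
from cell import telemetry
p=telemetry.get_obs()['tool_pos'][:2]
pv=np.array([.6665,.148]); d=p-pv
print(np.hypot(*d),np.degrees(np.arctan2(d[1],d[0]))%360)"
```

```text
t16.2 pos [0.4861 0.0799 0.1406] toolx [ 0.939  0.343 -0.002] yaw -69.9 tilt [-0.002 -0.001] F [ 0.9 -1.3 -7.6] w 0.245 gf 31.7 q [-1.03  0.47  1.    2.07 -0.52  0.88 -0.95]
0.19277832010092114 200.67942562099748
```

arm_command(moves=[[0.013,-0.318,0.015,0,0,0.16,0.85],[0.013,-0.318,0,0,0,0.16,0.85],[0.013,-0.318,0,0,0,0.16,0.85],[0.013,-0.318,0,0,0,0.16,0.85],[0.013,-0.318,0,0,0,0.16,0.85],[0.004,-0.16,0,0,0,0.08,0.85],[0.002,-0.1,0,0,0,0.05,0.85],[0,-0.05,0,0,0,0.03,0.85],[0,0,0,0,0,0,0.85],[0,0,0,0,0,0,0.85]])

```text
time: 17.42
tool_pos: [0.4756, 0.1744, 0.1405]
ee_rot: [-3.131, 0.233, 0.008]
force: [-10.3, 2.5, 13.5]
grip_width: 0.242
grip_force: 33.5
```

```bash
python3 -c "
from h import *
go(yaw=-98.9)
from cell import telemetry
p=telemetry.get_obs()['tool_pos'][:2]
pv=np.array([.6665,.148]); d=p-pv
print(np.hypot(*d),np.degrees(np.arctan2(d[1],d[0]))%360)"
```

```text
t17.4 pos [0.4756 0.1744 0.1405] toolx [ 0.989 -0.148 -0.005] yaw -98.5 tilt [-0.005  0.002] F [-10.3   2.5  13.5] w 0.242 gf 33.5 q [-1.27  0.58  1.13  2.04 -0.65  0.95 -1.5 ]
  rz units 0.012675729471586314
0.1927429431567726 172.12433087407024
```

arm_command(moves=[[0.03,-0.06,0,0,0,0,0.85],[0,-0.06,0,0,0,0,0.85],[0,0,0,0,0,0,0.85]])

```text
time: 17.8
tool_pos: [0.4768, 0.1795, 0.1404]
ee_rot: [-3.132, 0.234, 0.013]
force: [-13.7, 0.5, 17.2]
grip_width: 0.242
grip_force: 34.0
```

arm_command(moves=[[0,-0.05,0,0,0,0,0.85],[0,-0.05,0,0,0,0,0.85],[0,0,0,0,0,0,0.85]])

```text
time: 18.18
tool_pos: [0.4769, 0.1797, 0.1403]
ee_rot: [3.128, -0.239, -0.014]
force: [-18.3, -14.1, 21.5]
grip_width: 0.243
grip_force: 34.7
```

arm_command(moves=[[0,-0.04,-0.03,0,0,0,0.85],[0,0,0,0,0,0,0.85]])

```text
time: 18.42
tool_pos: [0.4769, 0.1798, 0.1404]
ee_rot: [3.124, -0.241, -0.013]
force: [-12.2, -19.1, 3.0]
grip_width: 0.24
grip_force: 33.2
```

arm_command(moves=[[0,0.08,0,0,0,0,0.7],[0,0,0,0,0,0,0.5],[0,0,0,0,0,0,0.45],[0,0,0,0,0,0,0.45],[0,0,-0.3,0,0,0,0.45],[0,0,-0.7,0,0,0,0.45],[0,0,-0.7,0,0,0,0.45],[0,0,-0.5,0,0,0,0.45],[0,0,-0.2,0,0,0,0.45],[0,0,0,0,0,0,0.45]])

```text
time: 19.68
tool_pos: [0.4808, 0.1824, 0.2624]
ee_rot: [-3.132, 0.234, -0.001]
force: [-0.4, -0.3, -0.3]
grip_width: 0.551
grip_force: 0.0
```

```bash
python3 -c "
from h import *
go((.5575,.1645,.23),yaw=30.5)
from cell import snapshot; import cv2
s=snapshot('top')['color'][...,::-1]; t=snapshot('side')['color'][...,::-1]
cv2.imwrite('pics/top_g.png',s); cv2.imwrite('pics/side_g.png',t)
cv2.imwrite('pics/g.png',np.hstack([cv2.resize(s[140:260,205:365],(400,300),interpolation=2),cv2.resize(t[130:250,225:385],(400,300),interpolation=2)]))"
```

```text
t19.7 pos [0.4808 0.1824 0.2624] toolx [ 0.989 -0.149  0.   ] yaw -98.6 tilt [0.001 0.001] F [-0.4 -0.3 -0.3] w 0.551 gf 0.0 q [-1.43  0.45  1.32  1.89 -0.47  1.18 -1.66]
  rz units -4.30195832749993
  leg [1.57 0.13 0.65]
```

View pics/g.png

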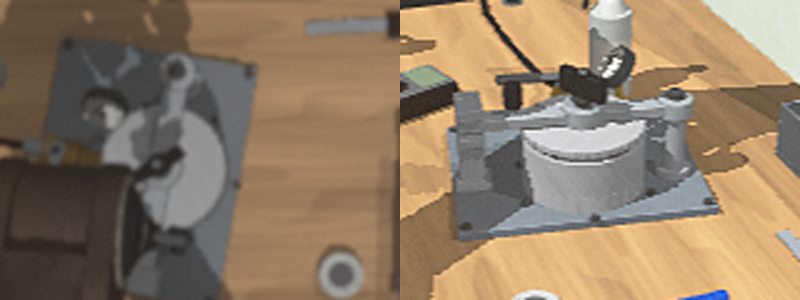

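The bridge is home, with its tip in the catch at (470,125) in the right half. The grip bar runs from (135,178) to (183,155) in the left half. Next I'll move above the cap and turn to match the bar.

arm_command(moves=[[0.4,0.03,0,0,0,0,0.45],[0.6,0.05,0,0,0,0,0.45],[0.57,0.05,0,0,0,0,0.45],[0,0,0,0,0,-0.35,0.45],[0,0,0,0,0,-0.35,0.45],[0,0,0,0,0,-0.35,0.45],[0,0,0,0,0,-0.35,0.45],[0,0,0,0,0,-0.35,0.45],[0,0,0,0,0,-0.35,0.45],[0,0,0,0,0,-0.35,0.45],[0,0,0,0,0,-0.35,0.45],[0,0,0,0,0,-0.35,0.45],[0,0,0,0,0,-0.35,0.45],[0,0,0,0,0,-0.35,0.45],[0,0,0,0,0,-0.35,0.45],[0,0,0,0,0,0,0.45]])

```text
time: 21.78
tool_pos: [0.5569, 0.1637, 0.261]
ee_rot: [-1.633, -2.682, 0.002]
force: [0.8, -0.4, 0.4]
grip_width: 0.548
grip_force: 0.0
```

```bash
python3 -c "
from h import *
import cv2
print(pl('top',(268.6,206.8),.156))
f=lambda u,v:(225+u*.4,130+v*.4)
print(pl('side',f(583,74),.156))
go((.5575,.1655,.143),yaw=28)
"
```

```text
[0.55329356 0.16104273 0.156     ]
[0.98567605 0.00716744 0.156     ]
t21.8 pos [0.5569 0.1637 0.261 ] toolx [-0.459  0.888  0.   ] yaw 27.3 tilt [-0.002 -0.   ] F [ 0.8 -0.4  0.4] w 0.548 gf 0.0 q [-0.85  0.36  0.63  1.72 -0.23  1.14  0.33]
  rz units -0.022487241499608974
  leg [0.03 0.03 2.36]
```

arm_command(moves=[[0.02,0.02,0.4,0,0,0,0.45],[0,0,0.5,0,0,0,0.45],[0,0,0.5,0,0,0,0.45],[0,0,0.5,0,0,0,0.45],[0,0,0.3,0,0,0,0.45],[0,0,0.2,0,0,0,0.45],[0,0,0,0,0,0,0.45],[0,0,0,0,0,0,0.95],[0,0,0,0,0,0,0.95],[0,0,0,0,0,0,0.95],[0,0,0,0,0,0,0.95],[0,0,0,0,0,0,0.95]], force=50)

```text
time: 23.28
tool_pos: [0.5568, 0.1653, 0.1435]
ee_rot: [-1.632, -2.682, -0.0]
force: [-7.8, -0.1, 13.2]
grip_width: 0.155
grip_force: 103.5
```

```bash
python3 -c "
from h import *
go((.5575,.1655,.143),yaw=-98.9)
from cell import telemetry
print(telemetry.get_obs()['ft_torque'])
"
```

```text
t23.3 pos [0.5568 0.1653 0.1435] toolx [-0.46   0.888  0.002] yaw 27.4 tilt [-0.002  0.002] F [-7.8 -0.1 13.2] w 0.155 gf 103.5 q [-0.79  0.49  0.57  1.84 -0.33  0.91  0.41]
  rz units 4.208517295095845
  leg [-0.    0.01  0.01]
[-0.06871714  1.99018364 -0.28760663]
```

arm_command(moves=[[0,0,-0.03,0,0,0.2,0.95],[0,0,0.006,0,0,0.3,0.95],[0,0,0.006,0,0,0.3,0.95],[0,0,0.006,0,0,0.3,0.95],[0,0,0.006,0,0,0.3,0.95],[0,0,0.006,0,0,0.3,0.95],[0,0,0.006,0,0,0.3,0.95],[0,0,0,0,0,0,0.95]], force=60)

```text
time: 24.28
tool_pos: [0.5563, 0.1653, 0.142]
ee_rot: [-2.756, -1.505, 0.004]
force: [-6.7, -1.5, 4.2]
grip_width: 0.151
grip_force: 90.4
```

```bash
python3 -c "
from h import *
go((.5575,.1655,.143),yaw=-98.9)
from cell import telemetry
print(telemetry.get_obs()['ft_torque'])
"
```

```text
t24.3 pos [0.5563 0.1653 0.142 ] toolx [ 0.541  0.841 -0.002] yaw -32.7 tilt [-0.003  0.   ] F [-6.7 -1.5  4.2] w 0.151 gf 90.4 q [-0.97  0.57  0.85  1.85 -0.52  0.96 -0.46]
  rz units 2.2058343927125463
  leg [ 0.02  0.02 -0.02]
[-0.23209947  1.22589994 -0.13048872]
```

arm_command(moves=[[0,0,0.006,0,0,0.3,0.95],[0,0,0.006,0,0,0.3,0.95],[0,0,0.006,0,0,0.3,0.95],[0,0,0.006,0,0,0.3,0.95],[0,0,0.006,0,0,0.3,0.95],[0,0,0.006,0,0,0.3,0.95],[0,0,0.004,0,0,0.2,0.95],[0,0,0,0,0,0,0.95]])

```text
time: 25.28
tool_pos: [0.5558, 0.1661, 0.1399]
ee_rot: [-3.139, 0.072, 0.007]
force: [-9.5, 1.3, 7.1]
grip_width: 0.149
grip_force: 91.6
```

```bash
python3 -c "
from h import *
go((.5575,.1655,.143),yaw=-98.9)
from cell import telemetry
print(telemetry.get_obs()['ft_torque'])
"
```

```text
t25.3 pos [0.5558 0.1661 0.1399] toolx [ 0.999 -0.046 -0.004] yaw -92.6 tilt [-0.004  0.001] F [-9.5  1.3  7.1] w 0.149 gf 91.6 q [-1.11  0.71  1.11  1.86 -0.73  1.06 -1.32]
  rz units 0.20916240132930472
  leg [ 0.03  0.01 -0.06]
[ 0.0136668   1.69985215 -0.08824803]
```

arm_command(moves=[[0,0,0.004,0,0,0.1,0.95],[0,0,0.004,0,0,0.1,0.95],[0,0,0,0,0,0.05,0.95],[0,0,0,0,0,0,0.95]])

```text
time: 25.78
tool_pos: [0.5558, 0.1662, 0.1397]
ee_rot: [-3.128, 0.274, 0.007]
force: [-10.1, 0.2, 7.3]
grip_width: 0.149
grip_force: 91.8
```

```bash
python3 -c "
from h import *
go(yaw=-98.9)
from cell import telemetry
print(telemetry.get_obs()['ft_torque'])
"
```

```text
t25.8 pos [0.5558 0.1662 0.1397] toolx [ 0.985 -0.174 -0.005] yaw -100.0 tilt [-0.004  0.002] F [-10.1   0.2   7.3] w 0.149 gf 91.8 q [-1.12  0.73  1.14  1.86 -0.76  1.07 -1.42]
  rz units -0.03645716729386474
[0.12040755 1.78814224 0.45952816]
```

arm_command(moves=[[0,0,0,0,0,0.08,0.95],[0,0,0,0,0,0.05,0.95],[0,0,0,0,0,0,0.95]])

```text
time: 26.15
tool_pos: [0.5567, 0.1662, 0.1399]
ee_rot: [-3.118, 0.378, 0.004]
force: [-8.0, -0.5, 6.5]
grip_width: 0.151
grip_force: 105.6
```

```bash
python3 -c "
from h import *
go(yaw=-98.9)
from cell import telemetry
print(telemetry.get_obs()['ft_torque'])
"
```

```text
t26.1 pos [0.5567 0.1662 0.1399] toolx [ 0.971 -0.239 -0.003] yaw -103.8 tilt [-0.002  0.001] F [-8.  -0.5  6.5] w 0.151 gf 105.6 q [-1.13  0.74  1.15  1.86 -0.77  1.08 -1.48]
  rz units -0.16382321949434792
[0.08091841 0.96295107 1.14834062]
```

arm_command(moves=[[0,0,0,0,0,0,0.8],[0,0,0,0,0,0,0.5],[0,0,0,0,0,0,0.45],[0,0,0,0,0,0,0.45],[0,0,-0.3,0,0,0,0.45],[0,0,-0.7,0,0,0,0.45],[0,0,-0.7,0,0,0,0.45],[0,0,-0.4,0,0,0,0.45],[0,0,-0.2,0,0,0,0.45],[0,0,0,0,0,0,0.45]])

```text
time: 27.4
tool_pos: [0.5578, 0.1655, 0.2543]
ee_rot: [-3.118, 0.382, -0.0]
force: [-0.2, 0.0, 0.6]
grip_width: 0.545
grip_force: 0.0
```

```bash
python3 -c "
from h import *
e=np.radians(-8.9); x=np.array([np.cos(e),np.sin(e)]); y=np.array([-np.sin(e),np.cos(e)]); P=np.array([.5575,.1655])
w=P-.070*x+.082*y; print(w)
go((*w,.25),yaw=81.1)
go((*w,.25),yaw=-8.9)
from cell import snapshot; import cv2
s=snapshot('top')['color'][...,::-1]; t=snapshot('side')['color'][...,::-1]
cv2.imwrite('pics/i.png',np.hstack([cv2.resize(s[140:260,205:365],(400,300),interpolation=2),cv2.resize(t[130:250,225:385],(400,300),interpolation=2)]))"
```

```text
[0.50102906 0.25734244]
t27.4 pos [0.5578 0.1655 0.2543] toolx [ 0.97  -0.241  0.   ] yaw -104.0 tilt [0. 0.] F [-0.2  0.   0.6] w 0.545 gf 0.0 q [-1.21  0.63  1.29  1.74 -0.64  1.27 -1.58]
  rz units 5.831157410064801
  leg [-1.54 -1.51  0.09]
t27.4 pos [0.5578 0.1655 0.2543] toolx [ 0.97  -0.241  0.   ] yaw -104.0 tilt [0. 0.] F [-0.2  0.   0.6] w 0.545 gf 0.0 q [-1.21  0.63  1.29  1.74 -0.64  1.27 -1.58]
  rz units -3.1688425899351986
  leg [-1.54 -1.51  0.09]
```

View pics/i.png

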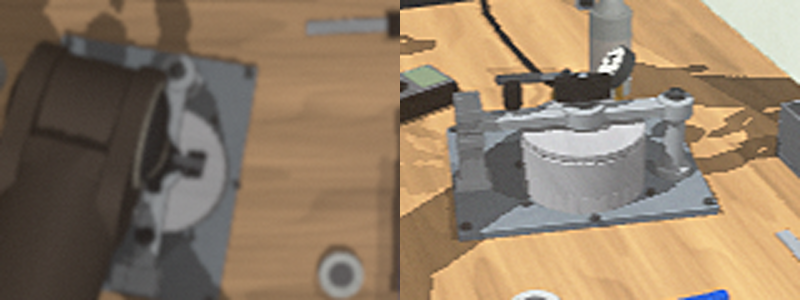

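arm_command(moves=[[-0.5,-0.5,0,0,0,0,1],[-0.54,-0.51,0,0,0,0,1],[-0.5,-0.5,0,0,0,0,1],[0,0,0,0,0,-0.32,1],[0,0,0,0,0,-0.32,1],[0,0,0,0,0,-0.32,1],[0,0,0,0,0,-0.32,1],[0,0,0,0,0,-0.32,1],[0,0,0,0,0,-0.32,1],[0,0,0,0,0,-0.32,1],[0,0,0,0,0,-0.32,1],[0,0,0,0,0,-0.32,1],[0,0,0,0,0,-0.29,1],[0,0,0,0,0,0,1]])

```text
time: 29.25
tool_pos: [0.5009, 0.257, 0.2536]
ee_rot: [-2.388, -2.041, 0.002]
force: [-0.8, -0.9, 0.0]
grip_width: 0.002
grip_force: 0.0
```

```bash
python3 -c "
from h import *
go((.501,.2573,.098),yaw=-8.9)
print('spray',pl('side',(308,168),0),pl('top',(186,160),.18),pl('top',(186,160),.1))
e=np.radians(-8.9); x=np.array([np.cos(e),np.sin(e)]); y=np.array([-np.sin(e),np.cos(e)]); P=np.array([.5575,.1655])
print('stem',P+.124*y)"
```

```text
t29.2 pos [0.5009 0.257  0.2536] toolx [ 0.156  0.988 -0.001] yaw -8.9 tilt [-0.001 -0.   ] F [-0.8 -0.9  0. ] w 0.002 gf 0.0 q [-1.23  0.39  0.9   1.78 -0.34  1.13 -0.38]
  rz units -0.001658959630812736
  leg [0.01 0.   3.11]
spray [0.66987636 0.38441753 0.        ] [0.67786623 0.38326523 0.18      ] [0.69135534 0.40649207 0.1       ]
stem [0.57668409 0.28800702]
```

```bash
python3 -c "
from h import *
e=np.radians(-8.9); x=np.array([np.cos(e),np.sin(e)]); y=np.array([-np.sin(e),np.cos(e)]); P=np.array([.5575,.1655])
for z in(.02,.04,.06,.08):
    X=pl('top',ap(200,400),z); d=X[:2]-P; q=proj('side',X); print(z,d@x,d@y,(q-[235,130])*5)
"
```

```text
0.02 -0.04638459139772608 0.07603612460098451 [222.47470465 291.36356148]
0.04 -0.04665562080984442 0.07275168352892772 [221.76819866 266.09568662]
0.06 -0.04692665022196265 0.06946724245687091 [221.04595646 240.26501339]
0.08 -0.04719767963408099 0.06618280138481411 [220.3074464  213.85252698]
```

arm_command(moves=[[0,0.12,0.4,0,0,0,1],[0,0.12,0.5,0,0,0,1],[0,0,0.5,0,0,0,1],[0,0,0.5,0,0,0,1],[0,0,0.5,0,0,0,1],[0,0,0.4,0,0,0,1],[0,0,0.2,0,0,0,1],[0,0,0.11,0,0,0,1],[0,0,0,0,0,0,1],[0.2,0,0,0,0,0,1],[0.2,0,0,0,0,0,1],[0.07,0,0,0,0,0,1],[0,0,0,0,0,0,1]])

```text
time: 30.88
tool_pos: [0.5168, 0.279, 0.0989]
ee_rot: [2.386, 2.044, 0.0]
force: [-1.0, -1.1, -0.3]
grip_width: -0.003
grip_force: 0.0
```

```bash
python3 -c "
from h import *
go(yaw=-8.9)"
```

```text
t30.9 pos [0.5168 0.279  0.0989] toolx [0.154 0.988 0.   ] yaw -8.8 tilt [0. 0.] F [-1.  -1.1 -0.3] w -0.003 gf 0.0 q [-1.11  0.62  0.75  1.87 -0.54  0.87 -0.25]
  rz units 0.002031029777432044
```

arm_command(moves=[[0.186,-0.044,0,0,0,0.3,1],[0.186,-0.044,0,0,0,0.3,1],[0.186,-0.044,0,0,0,0.3,1],[0.186,-0.044,0,0,0,0.3,1],[0.186,-0.044,0,0,0,0.3,1],[0,0,0,0,0,0,1]])

```text
time: 31.62
tool_pos: [0.5278, 0.324, 0.0985]
ee_rot: [2.985, 0.976, -0.0]
force: [-0.2, 0.7, 0.2]
grip_width: 0.0
grip_force: 0.0
```

arm_command(moves=[[0.186,-0.044,0,0,0,0.3,1],[0.186,-0.044,0,0,0,0.3,1],[0.186,-0.044,0,0,0,0.3,1],[0.186,-0.044,0,0,0,0.3,1],[0.14,-0.03,0,0,0,0.22,1],[0,0,0,0,0,0,1],[0,0,0,0,0,0,1]])

```text
time: 32.5
tool_pos: [0.5652, 0.347, 0.0989]
ee_rot: [-3.137, 0.172, -0.0]
force: [-0.1, 0.3, 0.2]
grip_width: -0.001
grip_force: 0.0
```

```bash
python3 -c "
from h import *
go(yaw=-98.9)"
```

```text
t32.5 pos [0.5652 0.347  0.0989] toolx [ 0.994 -0.109  0.   ] yaw -96.3 tilt [0. 0.] F [-0.1  0.3  0.2] w -0.001 gf 0.0 q [-1.27  0.9   1.09  1.68 -0.87  1.13 -1.61]
  rz units 0.0873165216894184
```

arm_command(moves=[[0.06,0,0,0,0,0.05,1],[0.06,0,0,0,0,0.03,1],[0,0,0,0,0,0,1]])

```text
time: 32.88
tool_pos: [0.5686, 0.3475, 0.0988]
ee_rot: [-3.131, 0.242, 0.009]
force: [-12.2, 0.8, 7.6]
grip_width: 0.002
grip_force: 5.7
```

arm_command(moves=[[0.05,0,0,0,0,0,1],[0.05,0,0,0,0,0,1],[0,0,0,0,0,0,1]])

```text
time: 33.25
tool_pos: [0.5691, 0.3476, 0.0986]
ee_rot: [-3.131, 0.239, 0.025]
force: [-28.7, -0.6, 19.7]
grip_width: -0.0
grip_force: 14.3
```

```bash
python3 -c "
from h import *
go(yaw=-98.9)
from cell import snapshot; import cv2
s=snapshot('top')['color'][...,::-1]; t=snapshot('side')['color'][...,::-1]
cv2.imwrite('pics/j.png',np.hstack([cv2.resize(s[140:260,165:325],(400,300),interpolation=2),cv2.resize(t[110:230,225:385],(400,300),interpolation=2)]))"
```

```text
t33.2 pos [0.5691 0.3476 0.0986] toolx [ 0.988 -0.152 -0.016] yaw -98.7 tilt [-0.016  0.003] F [-28.7  -0.6  19.7] w -0.000 gf 14.3 q [-1.25  0.91  1.09  1.66 -0.88  1.15 -1.65]
  rz units 0.005410127299933265
```

The lever is against its end stop (28 N). I'll back off, lift and move clear.

arm_command(moves=[[-0.3,0,0,0,0,0,1],[-0.4,0,0,0,0,0,1],[0,0,-0.4,0,0,0,1],[0,0,-0.8,0,0,0,1],[0,0,-0.8,0,0,0,1],[0,0,-0.8,0,0,0,1],[0,0,-0.4,0,0,0,1],[-0.6,-0.6,0,0,0,0,1],[-0.9,-0.6,0,0,0,0,0.7],[-0.9,-0.6,0,0,0,0,0.4],[-0.9,-0.6,0,0,0,0,0.4],[-0.9,-0.3,0,0,0,0,0.4],[0,0,0,0,0,0,0.4],[0,0,0,0,0,0,0.4]])

```text
time: 35.1
tool_pos: [0.3556, 0.5167, 0.2591]
ee_rot: [3.132, -0.244, 0.002]
force: [0.2, -0.1, 0.4]
grip_width: 0.602
grip_force: 0.0
```

```bash
python3 -c "
from h import *
go()
from cell import snapshot; import cv2
s=snapshot('top')['color'][...,::-1]; t=snapshot('side')['color'][...,::-1]
cv2.imwrite('pics/k.png',np.hstack([cv2.resize(s[140:260,185:345],(400,300),interpolation=2),cv2.resize(t[110:230,225:385],(400,300),interpolation=2)]))"
```

```text
t35.1 pos [0.3556 0.5167 0.2591] toolx [ 0.988 -0.155  0.001] yaw -98.9 tilt [ 0.001 -0.   ] F [ 0.2 -0.1  0.4] w 0.602 gf 0.0 q [-1.82  0.75  1.33  1.62 -0.74  1.37 -2.12]
```

View pics/k.png

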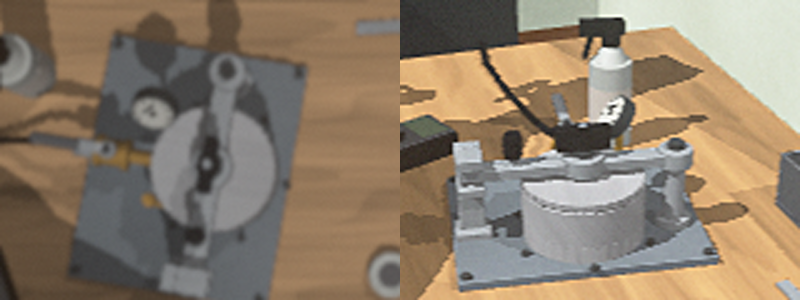

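The bridge is in its catch, at (190,275) in the left half. The grip bar lies along the bridge, at (208,163), and the valve lever lies along the pipe, from (95,152) to (30,140). The arm is clear, so I'll hand in.

```bash
python3 -c "
from cell import workorder; print(workorder.hand_in())"
```

```text
the job is handed in; nothing more can be done
None
```

I handed the job in at about 35 s: the unit is on the pot floor, the bridge is home in its catch, the cap is screwed to its stop, the valve was then turned fully open, and the arm is clear of everything; the hand-in gave no verdict.

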